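# Fetch the sanding block from a push-latch drawer

## Task

The sanding block is inside the wider of the two low handleless drawer units. Press that drawer's front in until the drawer springs out, then pull it wide open and leave it open; take out the sanding block and lay it flat on top of the big wooden block. Leave the narrow drawer shut, the big wooden block where it is and do not disturb the cup, the glue bottle or the dowel.

Things in the scene. Friction and masses are not known exactly. Their poses are not given: they have to be found in the camera images.
- wide_drawer (a joint): How far the wide drawer is out, m: 0 shut, 0.150 fully out. No handle, a push latch: pressed in (negative values, about 7 N) its catch lets go at 5 to 6 mm; hard stop at 10 mm; press about 7 mm. Take the finger away and a spring brings it out 50 mm within 1 s. Then it is free: pull with 1 to 4 N; it stays where it is left. The catch does not take again.
- wide_front (a point): Middle of the top edge of the wide drawer's front, on its outer face, 68 mm above the bench; moves with the drawer. x points into the unit (away from the robot), y along the front, z up; the drawer comes out along -x. The front is a plain wooden panel 170 mm wide (y), 12 mm thick (x = 0 to +12 mm), from 4 to 68 mm above the bench.
- wide_cabinet: Fixed plywood carcass of the wide drawer, 170 mm wide (y), 200 mm deep (x), 70 mm high; origin on the bench, middle of its front edge, x inward. The shut drawer's panel stands 11 mm in front of it. The drawer box is open above, inside 130 mm wide, 153 mm long, floor 18 mm and walls 48 mm above the bench. Two ribs 5 mm high keep the sanding block 66 mm behind the panel.
- narrow_drawer (a joint): How far the narrow drawer is out, m: 0 shut. The same push latch and travel as the wide one; to be left shut.
- narrow_front (a point): The same point (top edge, outer face, 68 mm above the bench; same axes) of the narrow drawer's front panel, 110 mm wide. Its carcass is 110 mm wide, otherwise the same. The two units stand side by side; either may be the left one.
- sanding_block: Sanding block, a wooden bar 22 x 88 x 18 mm (x, y, z) with end pieces, 40 g or so; origin at the middle of its underside, y along its length. At the start it lies in the wide drawer, its length along the drawer front, in the slot between the two ribs.
- wood_block: Big plain wooden block lying on the bench at the right, 108 x 151 x 55 mm (x, y, z), loose, origin at the middle of its underside; its flat top is 55 mm above the bench.
- wood_cup: Bystander: plain wooden cup, 44 mm across, 85 mm high, standing at the left; origin at the middle of its underside.
- glue_bottle: Bystander: small white glue bottle with a pointed nozzle, 31 x 42 x 95 mm, standing at the left; origin at the middle of its underside.
- dowel: Bystander: short thick wooden dowel lying on the bench beyond the big block, 26 x 53 x 27 mm; origin at the middle of its underside.

How it is judged:
By the outcome, as a careful person would: the job done as asked, in the order asked, and still so for the second after the job is handed in, with the robot touching nothing.
It also fails if it takes over 58 s, if anything falls off the work surface, if the arm or the gripper's body presses on something with over 40 N, if the wrist force passes 120 N, or if a joint passes its speed limit or range.

## Robot

A 6-joint arm with a two-finger parallel gripper is mounted at the origin on a cart in front of the work surface, level with it; the furniture and walls round the work are solid. World frame = base frame: x ahead of the robot, y to its left, z up, the work surface at z = 0. Lengths are in mm, angles in rad, forces in N, time in s.
With the tool pointing down it reaches from about 275 to 750 mm from the base axis. Payload 10.2 kg.
Tool frame: the origin (TCP) lies between the finger pads; the fingertips stand 19 mm ahead of it and the grasp point (between the pads) is the TCP; z points along the fingers, y is the line along which they close (so a half turn about z gives the same grasp; the last joint's range is limited). The gripper opens to 85 mm and grips with 20 to 120 N. Pads are 22 mm wide; open, the fingers measure 114 mm over their backs; the gripper's body (76 mm by 85 mm) begins 54 mm behind the grasp point. The pads swing forward as they close: fully open they stand 13 mm farther back than shut.
Start: joints at [1.003, 0.313, 1.498, -0, 1.331, -0.223], TCP at [177.467, 494.102, 250.294] pointing down, gripper open.
Joint ranges: [-2.94, 2.94], [-0.97, 2.17], [0.19, 2.56], [-1.23, 4.37], [0.02, 3.11], [-2.88, 2.88]. Speed limits (rad/s): [2.39, 2.39, 3.01, 3.14, 3.14, 3.14].

## Interface

Orientations are given as a unit quaternion [w, x, y, z].
In Python, from rig import sense, capture, finish_job gives the robot as it stands. The module is installed in compiled form; this text tells all that it offers.
- The arm moves only by the tool move_arm, never from a script. Its argument "moves" is a list of rows, each an object with "turn": the turn, a rotation vector about the tool's x, y, z in rad, a list of three; "translation": the shift along the tool's x, y, z in mm, a list of three; "hand": the opening, from 0 (shut) to 1 (fully open). In form: [{"turn": [wx, wy, wz], "translation": [x, y, z], "hand": hand}, ...]. A call has 1 to 10 rows; each row shifts and turns the commanded pose from where the row before left it, along the tool's axes as they then stand; what a row does not reach is not made up. A row lasts 1/12 s, in which the tool goes at most 41.7 mm and 7.16 degrees, less where a joint would pass 70% of its speed; a pose out of reach is approached as far as the arm can. A call with a gripper value outside its range is refused whole. The fingers move at their own pace and stop on an object; "grip_force" is the grip in N (left out, the last holds). Time passes only in rows, so rows that do not move let the fingers close. It gives the time, the measured TCP pose, the force, the opening and the grip force at its end, in the units of the state.
- sense(): the state, without advancing time (a new reading comes with each control period).
- capture(name): name is "scene" or "top" or "wrist"; returns a dict with "image" (480x640x3 uint8, blue, green, red), "z_map" (480x640 float32, mm along the optical axis (not along the pixel's ray), 0 where there is no reading), "vertical_fov" (degrees; the focal length in pixels is half the picture's height over the tangent of half this angle, whatever the lens; pixels are square), "cx", "cy" (the principal point, pixels), "R" (3x3) and "t" (3): a world point X has camera coordinates R X + t; the wrist camera has in their place "T_tool_cam" (4x4, takes a point from camera to tool coordinates, whose origin is the TCP and whose axes are the flange's). Camera axes: x right, y down, z forward; pixel columns grow to the right and rows downward; lengths in mm; the calibration is good to about 2 mm. The wrist camera is an equidistant fisheye: a pixel r from the principal point sees the ray r / f radians off the axis. A picture is of the moment at which its call begins: read the wrist's pose just before it.
- finish_job(): hands the job in; it is judged then, once.
The state is a dict: "time_s": time; "joints": joint angles; "dq": joint speeds; "tau": joint torques, N m; "eef_pos": TCP position; "ee_rot": TCP orientation; "force": force on the tool from outside, world axes, zero at the start; "wrist_torque": the same for the moment, N m; "grip_width": opening from 0.0 (shut) to 1.0 (fully open); "grip_force": force on a finger pad.
Only numpy, scipy, OpenCV 4.12 (cv2) and the standard library are available. Lean on these libraries where they do the work, as an engineer would, in place of code of your own. Each camera call takes 0.05 s, during which the arm holds its last target. There are 200 camera calls.

## Working session

There is one attempt and no reset: what is moved stays moved. The work goes in short steps, Python scripts to look and compute and a tool call to move; the robot and the scene stay as the last step left them, time stands still between calls to the robot, and variables do not carry over. Pictures are saved under pics/ and viewed, at most 10 in all, crops included, and the job is handed in when it is done.

Besides the shell and the picture viewer there is one more tool, called after "Emit:" in YAML: its name, and indented under it one key for each argument. move_arm: Moves the arm, as the interface text tells. Its arguments: {"type":"object","properties":{"moves":{"type":"array","items":{"type":"object","properties":{"turn":{"type":"array","items":{"type":"number"}},"translation":{"type":"array","items":{"type":"number"}},"hand":{"type":"number"}}}},"grip_force":{"type":"number"}},"required":["moves"]}

```bash
mkdir -p pics
cat > h.py <<'E'
import numpy as np, cv2
from rig import sense, capture, finish_job
def cloud(c):
    z=c["z_map"]; f=240/np.tan(np.radians(c["vertical_fov"])/2)
    v,u=np.mgrid[:480,:640]
    P=np.stack([(u-c["cx"])/f*z,(v-c["cy"])/f*z,z],-1)
    W=(P-np.array(c["t"]))@np.array(c["R"]); W[z==0]=np.nan
    return W
E
python3 - <<'E'
from h import *
s=sense(); print(s)
for n in("top","scene"):
    c=capture(n); cv2.imwrite(f"pics/{n}0.png",c["image"]); np.save(n+"W.npy",cloud(c)); np.save(n+"I.npy",c["image"])
    R=np.array(c["R"]);print(n,c["vertical_fov"],-R.T@np.array(c["t"]),R.round(2).tolist())
E
```

```text
{'time_s': 0.0, 'joints': array([ 1.00260272e+00,  3.13479934e-01,  1.49843266e+00,  7.04124734e-06,
        1.33096901e+00, -2.23408765e-01]), 'dq': array([-0.00106926,  0.00037859, -0.00144397,  0.00061295,  0.00097368,
       -0.00245904]), 'tau': array([ 1.96475215e-03, -4.12268078e+01, -2.59742403e+01, -4.25111193e-05,
        4.04467777e-03,  2.97895315e-05]), 'eef_pos': array([177.33839546, 493.90538927, 249.72139948]), 'ee_rot': array([-2.51630705e-04,  1.71540586e-01,  9.85176843e-01, -5.93330964e-04]), 'force': array([ 0.05911131,  1.32763529, -0.89045882]), 'wrist_torque': array([0.01036905, 0.04928002, 0.03125423]), 'grip_force': 0.0, 'grip_width': 0.9970925779828568}
top 45.53275764964705 [ 455.74883298   25.48703082 1255.59917504] [[-0.0, -1.0, 0.0], [-0.99, 0.0, -0.14], [0.14, -0.0, -0.99]]
scene 55.38218443874245 [ 206.02103936 -501.41599993  796.07331508] [[0.82, -0.58, -0.01], [-0.43, -0.6, -0.67], [0.38, 0.55, -0.74]]
```

View pics/top0.png

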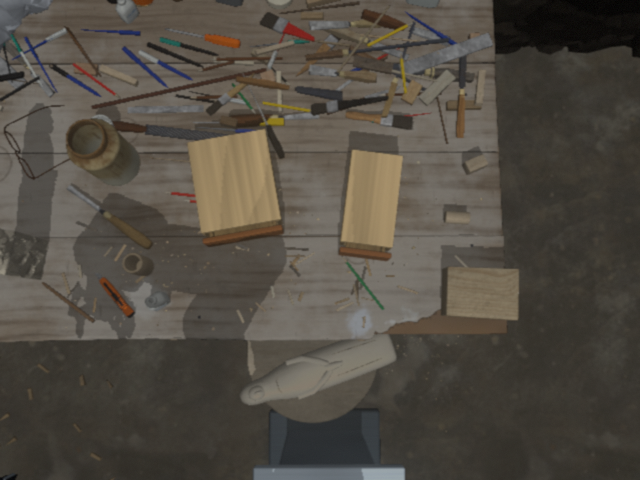

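View pics/scene0.png

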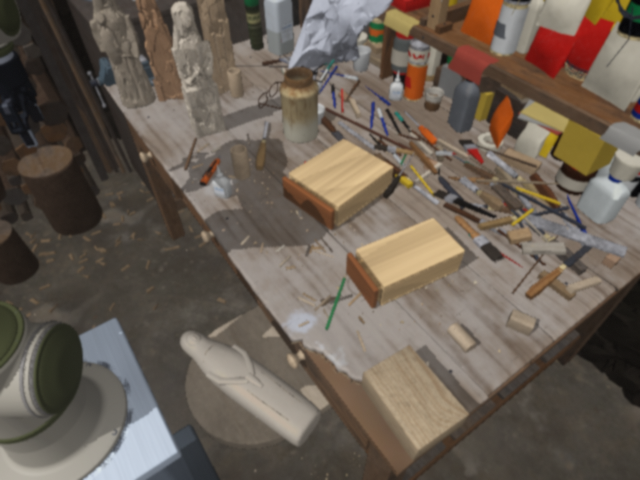

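The top view shows the wide unit on the left (front edge around px 204–283, row 240) and the narrow unit on the right (340–390, row 255). The big block is at (482,293), the cup at (135,265), the glue bottle at about (157,298), and the dowel at (457,216) or (475,162).

Run:
```python
from h import *
for n in("top","scene"):
    W=np.load(n+"W.npy"); I=np.load(n+"I.npy")
    hsv=cv2.cvtColor(I,cv2.COLOR_BGR2HSV)
    z=W[...,2]; x=W[...,0];y=W[...,1]
    def rep(nm,m):
        m=cv2.morphologyEx(m.astype(np.uint8),cv2.MORPH_OPEN,np.ones((3,3)))
        k,l,st,ce=cv2.connectedComponentsWithStats(m)
        for i in range(1,k):
            if st[i,4]<60: continue
            q=l==i; p=np.stack([x[q],y[q]],1).astype(np.float32)
            r=cv2.minAreaRect(p); b=cv2.boxPoints(r)
            print(n,nm,st[i,4],"med",np.median(p,0).round(),"z",np.nanmedian(z[q]).round(1),"rect",np.round(r[0],1),np.round(r[1],1),round(r[2],1),b.round().tolist())
    reg=(x>150)&(x<800)&(y<450)&(y>-420)
    rep("z58-85",reg&(z>59)&(z<80)&(x<720))
    rep("z55",reg&(z>48)&(z<59)&(y<-150)&(x<450))
    rep("low",reg&(z>15)&(z<40)&(y<-150)&(x<600))
    rep("left",(x<480)&(x>150)&(y>180)&(y<560)&(z>30))
    if n=="top": print(W[265,135],W[298,157],W[216,457],W[162,475],np.nanmax(z[:, :]))
```

```text
top z58-85 2509 med [686. 195.] z 69.6 rect [692.9 187.5] [ 78.9 170.4] 9.9 [[639.0, 265.0], [669.0, 97.0], [746.0, 110.0], [717.0, 278.0]]
top z58-85 2600 med [666. -91.] z 69.9 rect [670.1 -90.1] [110.3 112.8] 82.7 [[607.0, -138.0], [719.0, -152.0], [733.0, -43.0], [621.0, -28.0]]
top z58-85 482 med [637. 178.] z 66.9 rect [637.7 176.9] [ 13.2 168.2] 10.3 [[616.0, 259.0], [646.0, 93.0], [659.0, 95.0], [629.0, 261.0]]
top z58-85 304 med [598. -80.] z 67.4 rect [597.9 -80.9] [108.3  12.6] 82.7 [[585.0, -134.0], [597.0, -135.0], [611.0, -28.0], [599.0, -26.0]]
top left 80 med [203. 531.] z 263.4 rect [201.9 533.5] [14.6 10.7] 51.5 [[193.0, 531.0], [202.0, 524.0], [211.0, 536.0], [202.0, 542.0]]
[576.5550296  415.14318717  19.02118144] [503.49524948 353.70798797  60.23811987] [ 680.57331614 -284.50471611   31.09219968] [ 801.84307536 -329.02042606   29.75894629] 291.24384400076974
scene z58-85 106 med [568. 386.] z 68.6 rect [572.  391.3] [20.5 42.6] 72.2 [[549.0, 388.0], [589.0, 375.0], [595.0, 395.0], [555.0, 408.0]]
scene z58-85 1411 med [684. 189.] z 69.3 rect [692.9 188.6] [ 81.2 172.8] 9.5 [[639.0, 267.0], [667.0, 97.0], [747.0, 110.0], [719.0, 281.0]]
scene z58-85 343 med [637. 171.] z 66.5 rect [637.2 179.6] [ 15.8 169.6] 8.5 [[617.0, 262.0], [642.0, 95.0], [658.0, 97.0], [632.0, 265.0]]
scene z58-85 2300 med [664. -95.] z 69.4 rect [670.1 -88.3] [111.9 113.7] 82.8 [[607.0, -137.0], [719.0, -151.0], [733.0, -40.0], [621.0, -26.0]]
scene z58-85 306 med [596. -83.] z 66.8 rect [597.9 -78.3] [110.4  13.4] 82.4 [[584.0, -132.0], [597.0, -134.0], [612.0, -24.0], [599.0, -23.0]]
scene low 418 med [ 461. -328.] z 28.0 rect [ 461.5 -321.4] [147.5   9.3] 89.0 [[456.0, -395.0], [465.0, -395.0], [467.0, -248.0], [458.0, -248.0]]
scene left 3430 med [194. 459.] z 366.6 rect [202.3 480.8] [149.4  88.6] 62.2 [[128.0, 435.0], [207.0, 394.0], [276.0, 526.0], [198.0, 568.0]]
```

```bash
cat >> h.py <<'E'
from scipy.spatial.transform import Rotation as Rn
def delta(target,yaw=None):
    "tool-frame shift from present pose to world target"
    s=sense(); q=s["ee_rot"]; R=Rn.from_quat([q[1],q[2],q[3],q[0]]).as_matrix()
    print("t",round(s["time_s"],2),"pos",s["eef_pos"].round(1),"tooly deg",np.degrees(np.arctan2(R[1,1],R[0,1])).round(2),"F",s["force"].round(1),"gw",round(s["grip_width"],3),"gf",round(s["grip_force"],1),"q",s["joints"].round(2))
    if target is not None: print("delta tool",(R.T@(np.array(target)-s["eef_pos"])).round(1))
th=0.172; O=np.array([631.,177.5]); xd=np.array([np.cos(th),np.sin(th)]); yd=np.array([-xd[1],xd[0]])
def D(a,b,z): return np.r_[O+a*xd+b*yd,z]
E
python3 - <<'E'
from h import *
for n in("top","scene"):
    W=np.load(n+"W.npy"); I=np.load(n+"I.npy")
    u,v=(482,293) if n=="top" else (415,395)
    print(n,W[v,u],np.isnan(W).mean())
    z=W[...,2];x=W[...,0];y=W[...,1]
    m=(z>50)&(z<61)&(y<-200)&(y>-450)&(x>300)&(x<520)
    p=np.stack([x[m],y[m]],1).astype(np.float32)
    if len(p): r=cv2.minAreaRect(p);print(m.sum(),r,np.percentile(p,[1,99],axis=0).round())
    m=(z>30)&(z<110)&(x>380)&(x<600)&(y>260)&(y<480)
    p=W[m]; print("left",m.sum(),np.percentile(p,[2,50,98],axis=0).round().tolist() if len(p) else 0)
print(D(-60,0,60))
E
```

```text
top [ 512.17313298 -325.22131769   54.14225598] 0.00416015625
1969 ((488.4286804199219, -324.9085693359375), (154.2870635986328, 60.534793853759766), 89.76652526855469) [[ 460. -399.]
 [ 518. -251.]]
left 730 [[483.0, 343.0, 32.0], [560.0, 381.0, 58.0], [593.0, 418.0, 87.0]]
scene [ 514.01805848 -327.59240877   53.76024209] 0.0038053385416666665
3245 ((491.86712646484375, -322.5540466308594), (149.5716094970703, 63.556034088134766), 86.48719787597656) [[ 458. -396.]
 [ 519. -250.]]
left 661 [[482.0, 345.0, 31.0], [560.0, 384.0, 58.0], [593.0, 420.0, 86.0]]
[571.88533412 167.23080926  60.        ]
```

Emit:
move_arm:
  moves:
    - {"turn":[0,0,0.117],"translation":[0,0,0],"hand":0}
    - {"turn":[0,0,0.117],"translation":[0,0,0],"hand":0}
    - {"turn":[0,0,0.117],"translation":[0,0,0],"hand":0}
    - {"turn":[0,0,0.117],"translation":[0,0,0],"hand":0}
    - {"turn":[0,0,0.117],"translation":[0,0,0],"hand":0}
    - {"turn":[0,0,0.117],"translation":[0,0,0],"hand":0}
    - {"turn":[0,0,0.117],"translation":[0,0,0],"hand":0}
    - {"turn":[0,0,0.117],"translation":[0,0,0],"hand":0}
    - {"turn":[0,0,0.117],"translation":[0,0,0],"hand":0}

```text
time_s: 0.85
eef_pos: [177.4, 494.0, 249.9]
ee_rot: [0.0, 0.646, 0.764, -0.0]
force: [-0.3, 0.3, -0.7]
grip_width: 0.001
grip_force: 0.0
```

Emit:
move_arm:
  moves:
    - {"turn":[0,0,0],"translation":[-28,24,0],"hand":0}
    - {"turn":[0,0,0],"translation":[-28,24,0],"hand":0}
    - {"turn":[0,0,0],"translation":[-28,24,0],"hand":0}
    - {"turn":[0,0,0],"translation":[-28,24,0],"hand":0}
    - {"turn":[0,0,0],"translation":[-28,24,0],"hand":0}
    - {"turn":[0,0,0],"translation":[-28,24,0],"hand":0}
    - {"turn":[0,0,0],"translation":[-28,24,0],"hand":0}
    - {"turn":[0,0,0],"translation":[-28,24,0],"hand":0}
    - {"turn":[0,0,0],"translation":[-28,24,0],"hand":0}
    - {"turn":[0,0,0],"translation":[-28,24,0],"hand":0}

```text
time_s: 1.68
eef_pos: [463.2, 258.1, 250.1]
ee_rot: [-0.0, 0.643, 0.765, -0.0]
force: [-0.2, 1.2, -0.3]
grip_width: -0.005
grip_force: 0.0
```

```bash
python3 -c "
from h import *
delta(D(-60,0,60))"
```

```text
t 1.68 pos [463.2 258.1 250.1] tooly deg 9.9 F [-0.2  1.2 -0.3] gw -0.005 gf 0.0 q [0.29 0.32 1.48 0.   1.34 0.11]
delta tool [-108.2   91.6  190. ]
```

Emit:
move_arm:
  moves:
    - {"turn":[0,0,0],"translation":[-27,23,0],"hand":0}
    - {"turn":[0,0,0],"translation":[-27,23,0],"hand":0}
    - {"turn":[0,0,0],"translation":[-27,22,0],"hand":0}
    - {"turn":[0,0,0],"translation":[-25,20,10],"hand":0}
    - {"turn":[0,0,0],"translation":[0,0,36],"hand":0}
    - {"turn":[0,0,0],"translation":[0,0,36],"hand":0}
    - {"turn":[0,0,0],"translation":[0,0,36],"hand":0}
    - {"turn":[0,0,0],"translation":[0,0,36],"hand":0}
    - {"turn":[0,0,0],"translation":[0,0,36],"hand":0}
    - {"turn":[0,0,0],"translation":[0,0,0],"hand":0}

```text
time_s: 2.52
eef_pos: [563.2, 169.8, 53.5]
ee_rot: [-0.004, 0.643, 0.765, -0.005]
force: [-0.7, 0.1, -2.1]
grip_width: 0.001
grip_force: 0.0
```

```bash
python3 -c "
from h import *
delta(D(-20,0,60))"
```

```text
t 2.52 pos [563.2 169.8  53.5] tooly deg 9.9 F [-0.7  0.1 -2.1] gw 0.001 gf 0.0 q [ 0.09  0.67  1.5  -0.    0.99 -0.08]
delta tool [-4.1 48.1 -7.1]
```

Emit:
move_arm:
  moves:
    - {"turn":[0,0,0],"translation":[-2,15,0],"hand":0}
    - {"turn":[0,0,0],"translation":[-2,15,0],"hand":0}
    - {"turn":[0,0,0],"translation":[0,8,0],"hand":0}
    - {"turn":[0,0,0],"translation":[0,0,0],"hand":0}
    - {"turn":[0,0,0],"translation":[0,0,0],"hand":0}

```text
time_s: 2.93
eef_pos: [605.4, 173.0, 61.6]
ee_rot: [0.0, 0.643, 0.766, 0.0]
force: [-0.6, 0.2, -0.4]
grip_width: -0.001
grip_force: 0.0
```

```bash
python3 -c "
from h import *
delta(D(-20,0,60))
c=capture('scene'); I=c['image'];cv2.imwrite('pics/s1.png',cv2.resize(I[100:340,230:550],(800,600)))"
```

```text
t 2.93 pos [605.4 173.   61.6] tooly deg 9.92 F [-0.6  0.2 -0.4] gw -0.001 gf 0.0 q [ 0.09  0.73  1.36  0.    1.05 -0.08]
delta tool [0.1 6.  1.6]
```

View pics/s1.png

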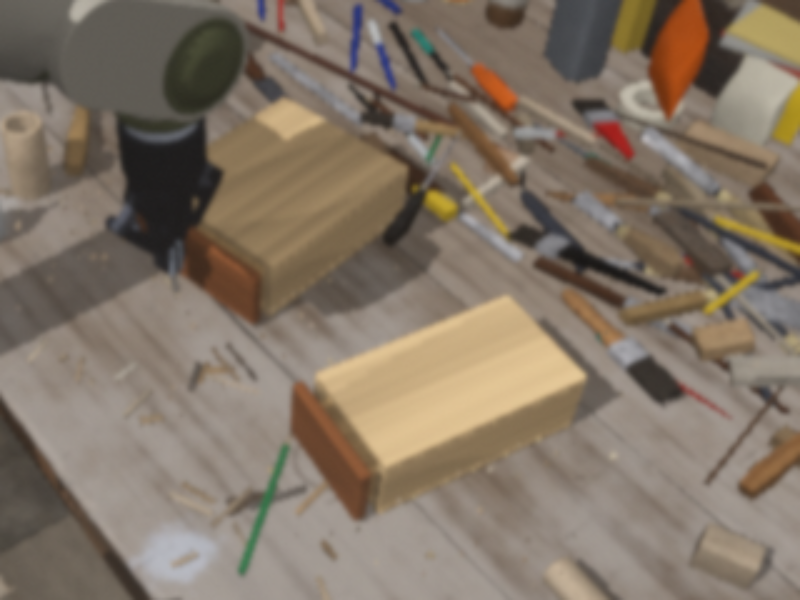

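The gripper stands in front of the middle of the wide front, fingertips around (172,285), with its knuckles well above the panel. Next I press slowly.

Emit:
move_arm:
  moves:
    - {"turn":[0,0,0],"translation":[0,4,0],"hand":0}
    - {"turn":[0,0,0],"translation":[0,4,0],"hand":0}
    - {"turn":[0,0,0],"translation":[0,2,0],"hand":0}
    - {"turn":[0,0,0],"translation":[0,0,0],"hand":0}
    - {"turn":[0,0,0],"translation":[0,0,0],"hand":0}

```text
time_s: 3.4
eef_pos: [615.0, 174.7, 60.3]
ee_rot: [-0.0, 0.643, 0.766, -0.0]
force: [0.5, 0.8, -0.9]
grip_width: 0.0
grip_force: 0.0
```

Emit:
move_arm:
  moves:
    - {"turn":[0,0,0],"translation":[0,1,0],"hand":0}
    - {"turn":[0,0,0],"translation":[0,1,0],"hand":0}
    - {"turn":[0,0,0],"translation":[0,1,0],"hand":0}
    - {"turn":[0,0,0],"translation":[0,0,0],"hand":0}

```text
time_s: 3.73
eef_pos: [618.1, 175.2, 60.3]
ee_rot: [0.0, 0.643, 0.766, 0.0]
force: [-0.6, -1.0, 0.4]
grip_width: 0.003
grip_force: 0.0
```

Emit:
move_arm:
  moves:
    - {"turn":[0,0,0],"translation":[0,1,0],"hand":0}
    - {"turn":[0,0,0],"translation":[0,1,0],"hand":0}
    - {"turn":[0,0,0],"translation":[0,1,0],"hand":0}
    - {"turn":[0,0,0],"translation":[0,0,0],"hand":0}

```text
time_s: 4.07
eef_pos: [620.0, 175.6, 60.2]
ee_rot: [-0.001, 0.643, 0.766, -0.001]
force: [-5.5, -2.0, 3.6]
grip_width: 0.0
grip_force: 3.3
```

Emit:
move_arm:
  moves:
    - {"turn":[0,0,0],"translation":[0,1,0],"hand":0}
    - {"turn":[0,0,0],"translation":[0,1,0],"hand":0}
    - {"turn":[0,0,0],"translation":[0,1,0],"hand":0}
    - {"turn":[0,0,0],"translation":[0,0,0],"hand":0}

```text
time_s: 4.4
eef_pos: [623.0, 176.1, 60.3]
ee_rot: [-0.001, 0.643, 0.766, -0.001]
force: [-6.1, -2.0, 4.6]
grip_width: 0.001
grip_force: 3.4
```

Emit:
move_arm:
  moves:
    - {"turn":[0,0,0],"translation":[0,1,0],"hand":0}
    - {"turn":[0,0,0],"translation":[0,1,0],"hand":0}
    - {"turn":[0,0,0],"translation":[0,1,0],"hand":0}
    - {"turn":[0,0,0],"translation":[0,0,0],"hand":0}

```text
time_s: 4.73
eef_pos: [626.0, 176.6, 60.2]
ee_rot: [-0.001, 0.643, 0.766, -0.001]
force: [-6.7, -2.4, 3.6]
grip_width: 0.005
grip_force: 3.2
```

Emit:
move_arm:
  moves:
    - {"turn":[0,0,0],"translation":[0,-30,0],"hand":0}
    - {"turn":[0,0,0],"translation":[0,-35,0],"hand":0}
    - {"turn":[0,0,0],"translation":[0,-25,0],"hand":0}
    - {"turn":[0,0,0],"translation":[0,-5,-25],"hand":0.45}
    - {"turn":[0,0,0],"translation":[0,0,-30],"hand":0.45}
    - {"turn":[0,0,0],"translation":[0,0,-20],"hand":0.45}
    - {"turn":[0,0,0],"translation":[0,0,0],"hand":0.45}
    - {"turn":[0,0,0],"translation":[0,0,0],"hand":0.45}
    - {"turn":[0,0,0],"translation":[0,0,0],"hand":0.45}
    - {"turn":[0,0,0],"translation":[0,0,0],"hand":0.45}

```text
time_s: 5.57
eef_pos: [532.7, 160.3, 134.1]
ee_rot: [-0.001, 0.643, 0.766, -0.001]
force: [0.1, -0.3, 0.2]
grip_width: 0.45
grip_force: 0.0
```

```bash
python3 -c "
from h import *
c=capture('scene'); I=c['image'];cv2.imwrite('pics/s2.png',cv2.resize(I[100:340,230:550],(800,600)))
W=cloud(c);d=W[...,:2]-O; a=d@xd;b=d@yd
m=(np.abs(W[...,2]-66)<4)&(np.abs(b)<80)&(a>-120)&(a<9)
print(m.sum(),np.percentile(a[m],[3,50,97]) if m.any() else '')
delta(D(-44,0,135))"
```

```text
263 [-50.36834251 -46.45357848 -38.55922335]
t 5.62 pos [532.8 160.3 134.1] tooly deg 9.91 F [-0.3 -0.2  0.2] gw 0.45 gf 0.0 q [ 0.08  0.5   1.55 -0.    1.1  -0.09]
delta tool [ 0.1 55.7 -1. ]
```

View pics/s2.png

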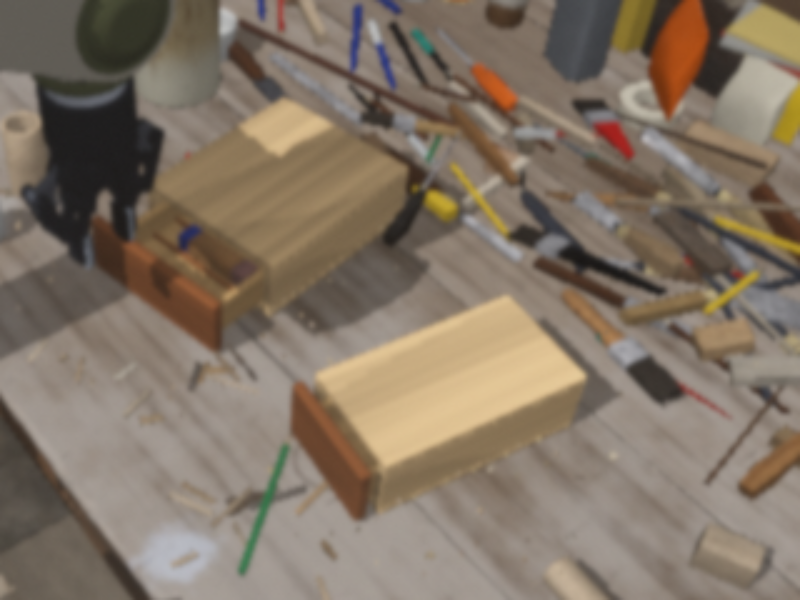

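The wide drawer has sprung out about 50 mm, with its panel at px (95–220, 220–345). Before putting a finger behind the panel I check how high the drawer's contents stand.

```bash
python3 -c "
from h import *
c=capture('scene');W=cloud(c);d=W[...,:2]-O; a=d@xd;b=d@yd
for lo in range(-34,10,8):
  print(lo,[ (round(float(np.nanmax(W[...,2][m])),0) if (m:=(a>lo)&(a<lo+8)&(b>q)&(b<q+12)&(W[...,2]<90)).any() else None) for q in range(-66,66,12)])
"
```

```text
-34 [None, None, None, None, None, None, None, None, None, None, None]
-26 [47.0, None, None, None, None, None, None, None, None, None, None]
-18 [49.0, None, None, None, None, None, None, None, None, None, 41.0]
-10 [49.0, 19.0, 18.0, 18.0, 19.0, 19.0, 18.0, 20.0, 19.0, 19.0, 41.0]
-2 [49.0, 20.0, 19.0, 19.0, 20.0, 18.0, 18.0, 20.0, 20.0, 20.0, 49.0]
6 [48.0, 25.0, 24.0, 23.0, 26.0, 22.0, 24.0, 25.0, 25.0, 26.0, 47.0]
```

Emit:
move_arm:
  moves:
    - {"turn":[0,0,0],"translation":[0,28,0],"hand":0.45}
    - {"turn":[0,0,0],"translation":[0,28,0],"hand":0.45}
    - {"turn":[0,0,0],"translation":[0,0,0],"hand":0.45}
    - {"turn":[0,0,0],"translation":[0,0,0],"hand":0.45}

```text
time_s: 6.0
eef_pos: [588.6, 170.0, 134.1]
ee_rot: [-0.001, 0.643, 0.766, -0.001]
force: [-0.8, -0.1, -0.1]
grip_width: 0.453
grip_force: 0.0
```

Emit:
move_arm:
  moves:
    - {"turn":[0,0,0],"translation":[0,0,20],"hand":0.45}
    - {"turn":[0,0,0],"translation":[0,0,20],"hand":0.45}
    - {"turn":[0,0,0],"translation":[0,0,15],"hand":0.45}
    - {"turn":[0,0,0],"translation":[0,0,12],"hand":0.45}
    - {"turn":[0,0,0],"translation":[0,0,9],"hand":0.45}
    - {"turn":[0,0,0],"translation":[0,0,0],"hand":0.45}
    - {"turn":[0,0,0],"translation":[0,0,0],"hand":0.45}

```text
time_s: 6.58
eef_pos: [588.3, 170.0, 59.5]
ee_rot: [-0.0, 0.643, 0.766, -0.0]
force: [0.8, 0.2, -0.2]
grip_width: 0.452
grip_force: 0.0
```

Emit:
move_arm:
  grip_force: 20
  moves:
    - {"turn":[0,0,0],"translation":[0,0,0],"hand":0.3}
    - {"turn":[0,0,0],"translation":[0,0,0],"hand":0.2}
    - {"turn":[0,0,0],"translation":[0,0,0],"hand":0.1}
    - {"turn":[0,0,0],"translation":[0,0,0],"hand":0.1}
    - {"turn":[0,0,0],"translation":[0,0,0],"hand":0.1}
    - {"turn":[0,0,0],"translation":[0,0,0],"hand":0.1}

```text
time_s: 7.08
eef_pos: [588.7, 170.0, 60.2]
ee_rot: [0.0, 0.643, 0.766, 0.0]
force: [-3.1, -0.3, 5.6]
grip_width: 0.134
grip_force: 24.2
```

Gripped (0.134 of 85 mm is about 12 mm). Next I pull.

Emit:
move_arm:
  moves:
    - {"turn":[0,0,0],"translation":[0,-4,0],"hand":0.1}
    - {"turn":[0,0,0],"translation":[0,-8,0],"hand":0.1}
    - {"turn":[0,0,0],"translation":[0,-10,0],"hand":0.1}
    - {"turn":[0,0,0],"translation":[0,-12,0],"hand":0.1}
    - {"turn":[0,0,0],"translation":[0,-12,0],"hand":0.1}
    - {"turn":[0,0,0],"translation":[0,-12,0],"hand":0.1}
    - {"turn":[0,0,0],"translation":[0,-12,0],"hand":0.1}
    - {"turn":[0,0,0],"translation":[0,-10,0],"hand":0.1}
    - {"turn":[0,0,0],"translation":[0,-6,0],"hand":0.1}
    - {"turn":[0,0,0],"translation":[0,-4,0],"hand":0.1}

```text
time_s: 7.92
eef_pos: [500.0, 154.4, 60.2]
ee_rot: [0.001, 0.643, 0.766, 0.001]
force: [2.1, 0.2, 7.3]
grip_width: 0.132
grip_force: 24.1
```

Emit:
move_arm:
  moves:
    - {"turn":[0,0,0],"translation":[0,-3,0],"hand":0.1}
    - {"turn":[0,0,0],"translation":[0,-2,0],"hand":0.1}
    - {"turn":[0,0,0],"translation":[0,0,0],"hand":0.1}
    - {"turn":[0,0,0],"translation":[0,0,0],"hand":0.1}

```text
time_s: 8.25
eef_pos: [495.2, 153.6, 60.2]
ee_rot: [0.001, 0.643, 0.766, 0.0]
force: [-0.4, -1.6, 8.6]
grip_width: 0.138
grip_force: 24.6
```

```bash
python3 -c "
from h import *
c=capture('scene')
W=cloud(c);d=W[...,:2]-O; a=d@xd;b=d@yd
m=(np.abs(W[...,2]-66)<4)&(np.abs(b)<80)&(a>-190)&(a<-100)
print(m.sum(),np.percentile(a[m],[3,50,97]) if m.any() else '')
delta(None)"
```

```text
219 [-155.31996428 -139.53049256 -129.55244863]
t 8.3 pos [495.2 153.5  60.2] tooly deg 9.92 F [-0.7 -1.1  9.5] gw 0.133 gf 24.6 q [ 0.07  0.53  1.73 -0.    0.88 -0.1 ]
```

Emit:
move_arm:
  moves:
    - {"turn":[0,0,0],"translation":[0,-1.5,0],"hand":0.1}
    - {"turn":[0,0,0],"translation":[0,-1.5,0],"hand":0.1}
    - {"turn":[0,0,0],"translation":[0,0,0],"hand":0.1}

```text
time_s: 8.55
eef_pos: [492.3, 153.1, 60.2]
ee_rot: [0.001, 0.643, 0.766, 0.001]
force: [-0.2, -1.0, 8.3]
grip_width: 0.138
grip_force: 24.5
```

Emit:
move_arm:
  moves:
    - {"turn":[0,0,0],"translation":[0,0,0],"hand":0.25}
    - {"turn":[0,0,0],"translation":[0,0,0],"hand":0.4}
    - {"turn":[0,0,0],"translation":[0,0,0],"hand":0.45}
    - {"turn":[0,0,0],"translation":[0,0,0],"hand":0.45}
    - {"turn":[0,0,0],"translation":[0,0,-15],"hand":0.45}
    - {"turn":[0,0,0],"translation":[0,0,-35],"hand":0.45}
    - {"turn":[0,0,0],"translation":[0,0,-40],"hand":0.45}
    - {"turn":[0,0,0],"translation":[0,0,-40],"hand":0.45}
    - {"turn":[0,0,0],"translation":[0,-40,0],"hand":0.45}
    - {"turn":[0,0,0],"translation":[0,-40,0],"hand":0.45}

```text
time_s: 9.38
eef_pos: [414.0, 139.3, 191.2]
ee_rot: [0.002, 0.643, 0.766, 0.002]
force: [-1.1, 0.3, -1.2]
grip_width: 0.45
grip_force: 0.0
```

```bash
python3 -c "
from h import *
delta(None)
for n in ('scene','top','wrist'):
  c=capture(n); cv2.imwrite('pics/%s3.png'%n,c['image'])
  if n=='wrist': np.savez('wrist3.npz',**{k:np.array(v) for k,v in c.items()}); print(c['T_tool_cam'],c['cx'],c['cy'],c['vertical_fov']);break
  W=cloud(c);d=W[...,:2]-O; a=d@xd;b=d@yd;z=W[...,2]
  m=(np.abs(z-66)<4)&(np.abs(b)<90)&(a>-190)&(a<-100)
  print(n,m.sum(),np.percentile(a[m],[3,50,97]) if m.any() else '')
  m=(z>29)&(z<45)&(np.abs(b)<60)&(a>-130)&(a<5)
  p=np.stack([a[m],b[m]],1).astype(np.float32); 
  if len(p): print(len(p),cv2.minAreaRect(p),np.percentile(p,[3,50,97],axis=0),np.median(z[m]))
delta(None)
"
```

```text
t 9.38 pos [414.  139.3 191.2] tooly deg 9.91 F [-1.1  0.3 -1.2] gw 0.45 gf 0.0 q [ 0.05  0.18  1.84  0.    1.12 -0.12]
scene 337 [-146.8711308  -142.00243575 -135.16338304]
304 ((-67.48460388183594, -8.20928955078125), (23.585264205932617, 90.31507873535156), 0.6493766903877258) [[-78.16404457 -51.29664242]
 [-68.72352219  -9.50422192]
 [-56.30717346  33.17220253]] 35.23161668806411
top 423 [-146.6119051  -141.09001842 -135.29604647]
426 ((-67.65009307861328, -10.489551544189453), (22.98592758178711, 88.32264709472656), 1.3275940418243408) [[-78.29219055 -52.36135674]
 [-67.91027069  -9.85223722]
 [-57.25088024  30.6619873 ]] 35.3360996379997
[[-1.05042398e-03 -9.55677679e-01 -2.94413095e-01  7.50006377e+01]
 [ 9.99999084e-01 -1.25534523e-03  5.07050840e-04 -2.77329679e-01]
 [-8.54167246e-04 -2.94412292e-01  9.55678122e-01 -1.24099559e+02]
 [ 0.00000000e+00  0.00000000e+00  0.00000000e+00  1.00000000e+00]] 320.21848914343843 244.1658896549368 65.70646984690485
t 9.53 pos [410.9 139.3 189.2] tooly deg 9.92 F [ 1.6 -0.6  1.1] gw 0.448 gf 0.0 q [ 0.06  0.18  1.84  0.    1.12 -0.12]
```

View pics/wrist3.png

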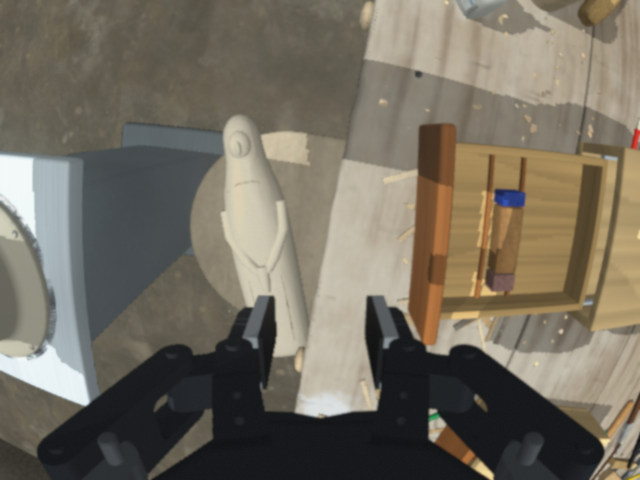

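The wrist view shows the open drawer with the sanding block in its slot at about px (507,240); nothing else is in there. The drawer is about 147 mm out.

```bash
python3 -c "
from h import *
delta(D(-67.5,-9,44))"
```

```text
t 9.53 pos [410.9 139.3 189.2] tooly deg 9.92 F [ 1.6 -0.6  1.1] gw 0.448 gf 0.0 q [ 0.06  0.18  1.84  0.    1.12 -0.12]
delta tool [ -9.2 156.  145.1]
```

Emit:
move_arm:
  moves:
    - {"turn":[0,0,0],"translation":[-2,39,0],"hand":0.6}
    - {"turn":[0,0,0],"translation":[-2,39,0],"hand":0.6}
    - {"turn":[0,0,0],"translation":[-2,39,0],"hand":0.6}
    - {"turn":[0,0,0],"translation":[-3,39,0],"hand":0.6}
    - {"turn":[0,0,0],"translation":[0,0,30],"hand":0.6}
    - {"turn":[0,0,0],"translation":[0,0,30],"hand":0.6}
    - {"turn":[0,0,0],"translation":[0,0,20],"hand":0.6}
    - {"turn":[0,0,0],"translation":[0,0,15],"hand":0.6}
    - {"turn":[0,0,0],"translation":[0,0,0],"hand":0.6}
    - {"turn":[0,0,0],"translation":[0,0,0],"hand":0.6}

```text
time_s: 10.37
eef_pos: [568.7, 157.4, 93.9]
ee_rot: [-0.0, 0.643, 0.766, -0.0]
force: [-0.0, -0.2, 0.5]
grip_width: 0.599
grip_force: 0.0
```

```bash
python3 -c "
from h import *
delta(D(-67.5,-9,44))"
```

```text
t 10.37 pos [568.7 157.4  93.9] tooly deg 9.91 F [-0.  -0.2  0.5] gw 0.599 gf 0.0 q [ 0.07  0.61  1.47 -0.    1.06 -0.1 ]
delta tool [ 0.2 -2.7 49.9]
```

Emit:
move_arm:
  moves:
    - {"turn":[0,0,0],"translation":[0,-3,15],"hand":0.6}
    - {"turn":[0,0,0],"translation":[0,0,15],"hand":0.6}
    - {"turn":[0,0,0],"translation":[0,0,10],"hand":0.6}
    - {"turn":[0,0,0],"translation":[0,0,6],"hand":0.6}
    - {"turn":[0,0,0],"translation":[0,0,3],"hand":0.6}
    - {"turn":[0,0,0],"translation":[0,0,0],"hand":0.6}
    - {"turn":[0,0,0],"translation":[0,0,0],"hand":0.6}

```text
time_s: 10.95
eef_pos: [565.8, 156.9, 46.0]
ee_rot: [0.0, 0.643, 0.766, 0.0]
force: [0.0, -0.3, 0.4]
grip_width: 0.604
grip_force: 0.0
```

Emit:
move_arm:
  grip_force: 25
  moves:
    - {"turn":[0,0,0],"translation":[0,0,0],"hand":0.45}
    - {"turn":[0,0,0],"translation":[0,0,0],"hand":0.35}
    - {"turn":[0,0,0],"translation":[0,0,0],"hand":0.25}
    - {"turn":[0,0,0],"translation":[0,0,0],"hand":0.2}
    - {"turn":[0,0,0],"translation":[0,0,0],"hand":0.2}
    - {"turn":[0,0,0],"translation":[0,0,0],"hand":0.2}

```text
time_s: 11.45
eef_pos: [565.6, 156.9, 45.9]
ee_rot: [0.0, 0.643, 0.766, 0.0]
force: [0.2, 0.3, 5.3]
grip_width: 0.255
grip_force: 26.7
```

Emit:
move_arm:
  moves:
    - {"turn":[0,0,0],"translation":[0,0,-5],"hand":0.2}
    - {"turn":[0,0,0],"translation":[0,0,-10],"hand":0.2}
    - {"turn":[0,0,0],"translation":[0,0,-20],"hand":0.2}
    - {"turn":[0,0,0],"translation":[0,0,-30],"hand":0.2}
    - {"turn":[0,0,0],"translation":[0,0,-35],"hand":0.2}
    - {"turn":[0,0,0],"translation":[0,0,-35],"hand":0.2}
    - {"turn":[0,0,0],"translation":[0,0,-15],"hand":0.2}
    - {"turn":[0,0,0],"translation":[0,0,0],"hand":0.2}
    - {"turn":[0,0,0],"translation":[0,0,0],"hand":0.2}

```text
time_s: 12.2
eef_pos: [565.3, 156.8, 196.0]
ee_rot: [0.0, 0.643, 0.766, 0.0]
force: [-0.6, -0.6, -0.9]
grip_width: 0.255
grip_force: 26.0
```

```bash
python3 -c "
from h import *
for n in ('scene','top'):
  c=capture(n); W=cloud(c);z=W[...,2];d=W[...,:2]-O; a=d@xd;b=d@yd
  m=(np.abs(z-66)<4)&(np.abs(b)<90)&(a>-190)&(a<-100)
  print(n,m.sum(),np.percentile(a[m],[3,50,97]) if m.any() else '')
  m=(np.abs(z-55)<5)&(W[...,0]>430)&(W[...,0]<620)&(W[...,1]<-200)&(W[...,1]>-440)
  p=W[m][:,:2].astype(np.float32);print(cv2.minAreaRect(p),np.median(z[m]),np.percentile(p,[1,99],axis=0).round())
  cv2.imwrite('pics/%s4.png'%n,cv2.resize(c['image'][100:340,230:550],(800,600)))
delta([513,-324,170])"
```

```text
scene 330 [-146.35850251 -141.71644657 -134.87339837]
((514.4175415039062, -323.7872619628906), (150.5616912841797, 108.09089660644531), 86.0301513671875) 54.56952689271175 [[ 459. -398.]
 [ 565. -251.]]
top 121 [-146.41658928 -141.00593204 -135.09030289]
((514.2103881835938, -326.2367248535156), (151.13238525390625, 106.3134765625), 86.41995239257812) 55.13674964328741 [[ 460. -400.]
 [ 565. -252.]]
t 12.3 pos [564.7 156.8 194.1] tooly deg 9.91 F [-0.1  0.1 -0.8] gw 0.255 gf 26.0 q [ 0.07  0.49  1.38  0.    1.27 -0.1 ]
delta tool [-464.7 -133.6   24.3]
```

View pics/scene4.png

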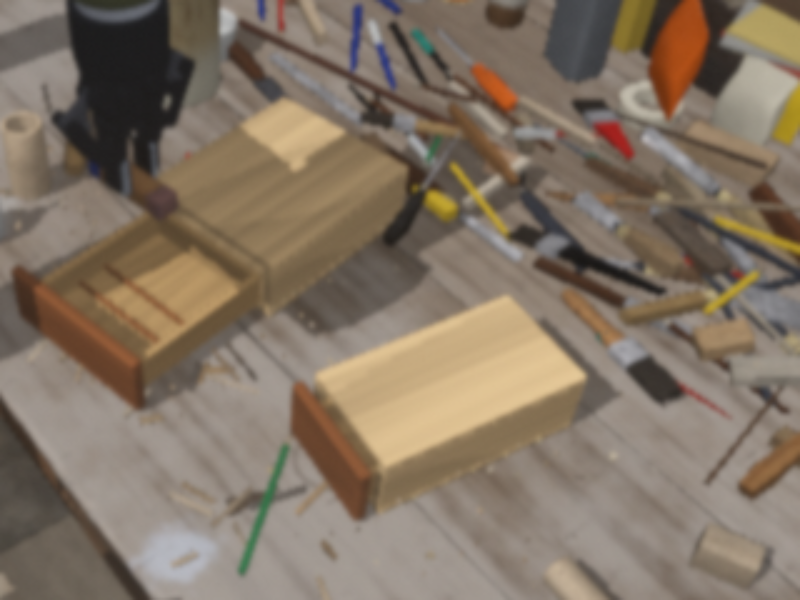

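The sanding block is held level at px (150,195). The drawer is still open, its slot is empty and the narrow drawer is shut. I carry the block over to the big block.

Emit:
move_arm:
  moves:
    - {"turn":[0,0,0],"translation":[-18,-5,0],"hand":0.2}
    - {"turn":[0,0,0],"translation":[-30,-9,0],"hand":0.2}
    - {"turn":[0,0,0],"translation":[-34,-10,0],"hand":0.2}
    - {"turn":[0,0,0],"translation":[-34,-10,0],"hand":0.2}
    - {"turn":[0,0,0],"translation":[-34,-10,0],"hand":0.2}
    - {"turn":[0,0,0],"translation":[-34,-10,0],"hand":0.2}
    - {"turn":[0,0,0],"translation":[-34,-10,0],"hand":0.2}
    - {"turn":[0,0,0],"translation":[-34,-10,0],"hand":0.2}
    - {"turn":[0,0,0],"translation":[-34,-10,0],"hand":0.2}
    - {"turn":[0,0,0],"translation":[-34,-10,0],"hand":0.2}

```text
time_s: 13.13
eef_pos: [526.8, -176.0, 193.9]
ee_rot: [-0.001, 0.643, 0.766, -0.0]
force: [0.0, -0.0, -0.3]
grip_width: 0.252
grip_force: 26.0
```

Emit:
move_arm:
  moves:
    - {"turn":[0,0,0],"translation":[-34,-10,0],"hand":0.2}
    - {"turn":[0,0,0],"translation":[-34,-10,0],"hand":0.2}
    - {"turn":[0,0,0],"translation":[-34,-10,0],"hand":0.2}
    - {"turn":[0,0,0],"translation":[-28,-8,0],"hand":0.2}
    - {"turn":[0,0,0],"translation":[-14,-6,0],"hand":0.2}
    - {"turn":[0,0,0],"translation":[0,0,20],"hand":0.2}
    - {"turn":[0,0,0],"translation":[0,0,30],"hand":0.2}
    - {"turn":[0,0,0],"translation":[0,0,20],"hand":0.2}
    - {"turn":[0,0,0],"translation":[0,0,0],"hand":0.2}
    - {"turn":[0,0,0],"translation":[0,0,0],"hand":0.2}

```text
time_s: 13.97
eef_pos: [509.0, -323.2, 124.4]
ee_rot: [-0.001, 0.643, 0.766, 0.0]
force: [-0.5, 0.5, 0.4]
grip_width: 0.253
grip_force: 26.0
```

```bash
python3 -c "
from h import *
delta([514.3,-325,83])
c=capture('top'); W=cloud(c);print(c['R']);cv2.imwrite('pics/top5.png',cv2.resize(c['image'][180:360,400:640],(800,600)))"
```

```text
t 13.97 pos [ 509.  -323.2  124.4] tooly deg 9.94 F [-0.5  0.5  0.4] gw 0.253 gf 26.0 q [-0.76  0.6   1.4   0.    1.14 -0.93]
delta tool [-2.8  5.  41.4]
[[-0.00311496 -0.99998705  0.00402447]
 [-0.99080597  0.00254198 -0.13526668]
 [ 0.1352547  -0.00440882 -0.99080105]]
```

View pics/top5.png

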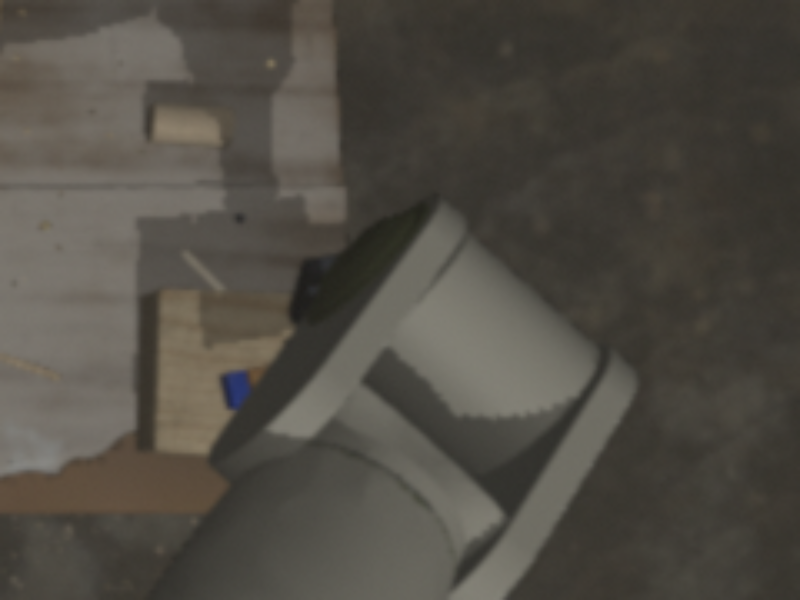

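The sanding block (blue end at px 236,390) is above the big block's top, and the dowel at (185,122) is clear. I lower it gently.

Emit:
move_arm:
  moves:
    - {"turn":[0,0,0],"translation":[-2,4,12],"hand":0.2}
    - {"turn":[0,0,0],"translation":[0,0,12],"hand":0.2}
    - {"turn":[0,0,0],"translation":[0,0,8],"hand":0.2}
    - {"turn":[0,0,0],"translation":[0,0,5],"hand":0.2}
    - {"turn":[0,0,0],"translation":[0,0,2],"hand":0.2}
    - {"turn":[0,0,0],"translation":[0,0,0],"hand":0.2}
    - {"turn":[0,0,0],"translation":[0,0,0],"hand":0.2}

```text
time_s: 14.6
eef_pos: [513.6, -325.4, 86.6]
ee_rot: [0.0, 0.643, 0.766, -0.0]
force: [0.0, 0.4, -1.5]
grip_width: 0.253
grip_force: 26.0
```

Emit:
move_arm:
  moves:
    - {"turn":[0,0,0],"translation":[0,0,1],"hand":0.2}
    - {"turn":[0,0,0],"translation":[0,0,0.5],"hand":0.2}
    - {"turn":[0,0,0],"translation":[0,0,0],"hand":0.2}

```text
time_s: 14.85
eef_pos: [513.6, -325.3, 85.0]
ee_rot: [0.0, 0.643, 0.766, -0.0]
force: [0.5, 0.0, -0.2]
grip_width: 0.255
grip_force: 26.0
```

Emit:
move_arm:
  moves:
    - {"turn":[0,0,0],"translation":[0,0,0.7],"hand":0.2}
    - {"turn":[0,0,0],"translation":[0,0,0.7],"hand":0.2}
    - {"turn":[0,0,0],"translation":[0,0,0],"hand":0.2}
    - {"turn":[0,0,0],"translation":[0,0,0],"hand":0.2}

```text
time_s: 15.18
eef_pos: [513.5, -325.3, 83.4]
ee_rot: [-0.0, 0.643, 0.766, 0.0]
force: [0.6, -0.1, -0.5]
grip_width: 0.252
grip_force: 26.0
```

Emit:
move_arm:
  moves:
    - {"turn":[0,0,0],"translation":[0,0,0.7],"hand":0.2}
    - {"turn":[0,0,0],"translation":[0,0,0.5],"hand":0.2}
    - {"turn":[0,0,0],"translation":[0,0,0],"hand":0.2}
    - {"turn":[0,0,0],"translation":[0,0,0],"hand":0.2}

```text
time_s: 15.52
eef_pos: [513.6, -325.3, 82.9]
ee_rot: [0.0, 0.643, 0.766, -0.0]
force: [-1.9, 1.6, 5.4]
grip_width: 0.256
grip_force: 26.7
```

Contact. I release and back off.

Emit:
move_arm:
  moves:
    - {"turn":[0,0,0],"translation":[0,0,0],"hand":0.3}
    - {"turn":[0,0,0],"translation":[0,0,0],"hand":0.4}
    - {"turn":[0,0,0],"translation":[0,0,0],"hand":0.5}
    - {"turn":[0,0,0],"translation":[0,0,0],"hand":0.5}
    - {"turn":[0,0,0],"translation":[0,0,-15],"hand":0.5}
    - {"turn":[0,0,0],"translation":[0,0,-35],"hand":0.5}
    - {"turn":[0,0,0],"translation":[0,0,-40],"hand":0.5}
    - {"turn":[0,0,0],"translation":[0,0,-40],"hand":0.5}
    - {"turn":[0,0,0],"translation":[30,-25,0],"hand":0.5}
    - {"turn":[0,0,0],"translation":[30,-25,0],"hand":0.5}

```text
time_s: 16.35
eef_pos: [454.6, -275.7, 214.7]
ee_rot: [0.003, 0.643, 0.765, -0.0]
force: [0.3, 0.2, -0.9]
grip_width: 0.5
grip_force: 0.0
```

Emit:
move_arm:
  moves:
    - {"turn":[0,0,0],"translation":[30,-25,0],"hand":0.5}
    - {"turn":[0,0,0],"translation":[30,-25,0],"hand":0.5}
    - {"turn":[0,0,0],"translation":[30,-25,0],"hand":0.5}
    - {"turn":[0,0,0],"translation":[30,-20,0],"hand":0.5}
    - {"turn":[0,0,0],"translation":[20,0,0],"hand":0.5}
    - {"turn":[0,0,0],"translation":[0,0,0],"hand":0.5}
    - {"turn":[0,0,0],"translation":[0,0,0],"hand":0.5}

```text
time_s: 16.93
eef_pos: [336.3, -153.0, 212.6]
ee_rot: [0.001, 0.643, 0.766, -0.0]
force: [-0.0, -0.6, -0.2]
grip_width: 0.505
grip_force: 0.0
```

```bash
python3 -c "
from h import *
delta(None)
c=capture('top'); W=cloud(c);z=W[...,2]
k=(W[...,0]>430)&(W[...,0]<620)&(W[...,1]<-200)&(W[...,1]>-440)
for zz in(55,73):
  m=k&(np.abs(z-zz)<5); p=W[m][:,:2].astype(np.float32); print(zz,cv2.minAreaRect(p),np.percentile(z[m],[5,50,95]))
d=W[...,:2]-O; a=d@xd;b=d@yd
m=(np.abs(z-66)<4)&(np.abs(b)<90)&(a>-190)&(a<-100); print(np.percentile(a[m],[3,97]))
cv2.imwrite('pics/top6.png',c['image'])"
```

```text
t 16.93 pos [ 336.3 -153.   212.6] tooly deg 9.97 F [-0.  -0.6 -0.2] gw 0.505 gf 0.0 q [-0.75 -0.    1.97 -0.    1.17 -0.92]
55 ((514.6017456054688, -326.50164794921875), (151.8435516357422, 106.30060577392578), 86.13117218017578) [51.48604787 55.17764516 58.71867942]
73 ((514.092529296875, -326.16180419921875), (21.98703384399414, 89.51152038574219), 10.356608390808105) [69.44610437 73.004227   76.69213594]
[-146.64687376 -135.3115253 ]
```

View pics/top6.png

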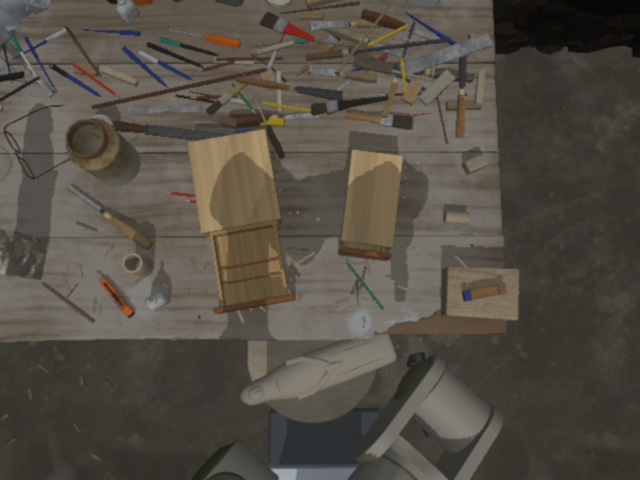

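The sanding block lies flat in the middle of the big block (484,292), and the wide drawer is open (front at row 300). The narrow drawer is shut, the bystanders have not moved, and the arm is clear.

```bash
python3 -c "
from rig import finish_job
print(finish_job())"
```

```text
the job is handed in; nothing more can be done
None
```

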